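# Unlock the extractor and swing its door open

## Robot

A 6-joint arm with a two-finger parallel gripper is mounted at the origin on the work surface. World frame = base frame: x ahead of the robot, y to its left, z up, the work surface at z = 0. Lengths are in m, angles in rad, forces in N, time in s.
With the tool pointing down it reaches from about 0.35 to 0.975 m from the base axis. Payload 17.4 kg.
Tool frame: the origin (TCP) lies midway between the tips of the shut fingers; the grasp point (between the pads) lies ctrl.hold_point_z behind it (ctrl.hold_point_z is the distance from the TCP to the grasp point, in m); z points along the fingers, y is the line along which they close (so a half turn about z gives the same grasp; the last joint's range is limited). The gripper opens to 85 mm and grips with 20 to 120 N. Pads are 22 mm wide; open, the fingers measure 114 mm over their backs; the gripper's body (76 mm by 85 mm) begins 54 mm behind the grasp point. The pads swing forward as they close: fully open they stand 13 mm farther back than shut.
Start: joints at [1.182, 0.116, 1.442, -0, 1.584, -0.038], TCP at [0.232, 0.634, 0.211] pointing down, gripper open.
Joint ranges: [-2.83, 2.83], [-0.83, 2.19], [0.07, 2.5], [-1.14, 4.28], [0.01, 3], [-2.97, 2.97]. Speed limits (rad/s): [1.89, 1.89, 2.22, 3.14, 3.14, 3.14].

## Interface

Orientations are given as a unit quaternion [x, y, z, w].
In Python, from workcell import ctrl gives the robot as it stands. The module is installed in compiled form; this text tells all that it offers.
- The arm moves only by the tool jog_arm, never from a script. Its argument "increments" is text: rows parted by semicolons, each of 5 numbers parted by spaces: the shift along the world's x, y, z in cm, then the turn about the world's z in degrees, then the opening, from 0 (shut) to 1 (fully open). In form: x y z turn jaw; .... A call has 1 to 5 rows; each row shifts and turns the commanded pose from where the row before left it; what a row does not reach is not made up. A row lasts 1/12 s, in which the tool goes at most 41.7 mm and 7.16 degrees, less where a joint would pass 70% of its speed; a pose out of reach is approached as far as the arm can. A call is refused whole if a number of a shift passes 4.17 or a number of a turn 7.16, either way. A call with a gripper value outside its range is refused whole. The fingers move at their own pace and stop on an object; the grip force is fixed at half the most. Time passes only in rows, so rows that do not move let the fingers close. It gives the time, the measured TCP pose, the force, the opening and the grip force at its end, in the units of the state.
- ctrl.get_state(): the state, without advancing time (a new reading comes with each control period).
- ctrl.capture(name): name is "scene" or "top"; returns a dict with "pixels" (480x640x3 uint8, blue, green, red), "z_map" (480x640 float32, m along the optical axis (not along the pixel's ray), 0 where there is no reading), "fx", "fy", "cx", "cy" (pixels), "D" ([k1, k2, p1, p2, k3] as OpenCV has them; the pictures are not rectified), "world_from_camera" (4x4, takes a point from camera to world coordinates). Camera axes: x right, y up, looking along -z (the intrinsics and any distortion apply to the point x, -y, -z); pixel columns grow to the right and rows downward; lengths in m; the calibration is good to about 2 mm. A picture is of the moment at which its call begins.
- ctrl.finish_job(): hands the job in; it is judged then, once.
The state is a dict: "time_s": time; "joints": joint angles; "joint_vel": joint speeds; "joint_torque": joint torques, N m; "eef_pos": TCP position; "tcp_rot": TCP orientation; "wrist_force": force on the tool from outside, world axes, zero at the start; "ft_torque": the same for the moment, N m; "finger_gap": finger opening in m; "gripper_force": force on a finger pad.
Only numpy, scipy, OpenCV 4.12 (cv2) and the standard library are available. Lean on these libraries where they do the work, as an engineer would, in place of code of your own. Each camera call takes 0.05 s, during which the arm holds its last target. There are 200 camera calls.

## Task

The run in the bench-top extractor is over and its chamber is to be unloaded. With the door still shut, gently press the round key right down (end the run) and let it up, then the square key (unlock) and let it up, feeling for each, never forcing it beyond about 30 N and never pressing the long key; then pull the door open by its handle, swing it on until it stands at least square to the front, and let go. Leave everything else on the bench where it is.

Things in the scene. Friction and masses are not known exactly. Their poses are not given: they have to be found in the camera images.
- extractor: bench-top extractor, 300 mm wide, 280 tall; origin under it on the bench, front to -x. In its frame: cabinet x -80 to 160 mm; a hood over the door reaches to x -135, underside 189 and lip top 211 mm up; from the lip the key panel slopes up and back at 35 degrees from level through (-85, y, 246). The handle is 15 mm ahead of its edge and below: a hand from straight above hits it.
- round_bezel: flat grey bezel (44 x 52 mm) of the round key: a round button, 26 mm across, white. Origin at its middle on the panel; z out of the panel (35 degrees from vertical, leaning to the front), y along the panel, x up the slope. The key's top is 10 to 20 mm out along z: unmeasured, differs per key, must be felt. Bezels are 75 mm apart; places vary.
- square_bezel: flat grey bezel (44 x 52 mm) of the square key: a square button, 23 x 23 mm, white. Origin at its middle on the panel; z out of the panel (35 degrees from vertical, leaning to the front), y along the panel, x up the slope. The key's top is 10 to 20 mm out along z: unmeasured, differs per key, must be felt. Bezels are 75 mm apart; places vary.
- long_bezel: flat grey bezel (44 x 52 mm) of the long key: a long narrow button, 40 mm along the panel and 12 mm wide, white. Origin at its middle on the panel; z out of the panel (35 degrees from vertical, leaning to the front), y along the panel, x up the slope. The key's top is 10 to 20 mm out along z: unmeasured, differs per key, must be felt. Bezels are 75 mm apart; places vary.
- round_key (a joint): how far the round key is pressed in, along its bezel's -z, m: 0 out, 0.006 fully down. Sprung: about 6 N holds it fully down. It counts as pressed from 0.004.
- square_key (a joint): how far the square key is pressed in, along its bezel's -z, m: 0 out, 0.006 fully down. Sprung: about 6 N holds it fully down. It counts as pressed from 0.004.
- long_key (a joint): how far the long key is pressed in, along its bezel's -z, m: 0 out, 0.006 fully down. Sprung: about 6 N holds it fully down. It counts as pressed from 0.004.
- door (a joint): door angle, rad: 0 shut, grows as it swings out to the front, 1.57 square to the front, 1.9 fully open. Upright hinge on the door's left (+y) edge; a sprung ball catch holds it shut (some 5 to 10 N at the handle, over the first 10 mm), then it moves lightly and stays where it is left.
- door_hinge (a point): point on the door's hinge axis, 120 mm above the bench; axes turn with the door: y from the free edge to the hinge, z up, -x out of the outer face. Panel 245 mm wide, 18 thick (x -10 to 8), 33 to 186 mm above the bench.
- handle: door handle: upright round steel bar, 12 mm thick, 102 long, on two posts 36 mm above and below its middle. Origin at the bar's middle, 115 mm above the bench, 58 mm out (-x) from and 222 mm along the door from the hinge axis; axes turn with the door, z along the bar. 42 mm free between bar and door.
- reagent_box: low white plastic reagent box, 70 x 100 x 40 mm, on the bench to the front left; a bystander. Origin under its centre.
- tube_rack: white tube rack, 70 x 110 x 55 mm, on the bench to the right of the door; a bystander. Origin under its centre.
- bottle: white reagent bottle, 64 mm across, 150 mm tall, on the bench to the left; a bystander. Origin under its centre.
- well_plate: flat clear well plate, 86 x 127 x 14 mm, lying on the bench in front of the door, low enough for the door to pass over it; a bystander. Origin under its centre.
- jar: amber jar, 60 mm across, 75 mm tall, on the bench beside the extractor's right wall; a bystander. Origin under its centre.
- marker: marker pen, 15 mm thick, 128 mm long, lying on the bench in front; a bystander. Origin under its middle, x along it.

How it is judged:
On the way, in this order (a step that is already met when the one before it is completed fails the run):
1. the round key is pressed down (4 of 6 mm), the square one not, the door shut (value of joint round_key above 0.004 m and value of joint square_key below 0.002 m and value of joint door below 0.03 rad), for 0.05 s.
2. the square key is pressed down (4 of 6 mm), the round one let up, the door shut (value of joint square_key above 0.004 m and value of joint round_key below 0.002 m and value of joint door below 0.03 rad), for 0.05 s.
3. the door is being opened (more than 0.15 rad) with the fingers on its handle (value of joint door above 0.15 rad and contact force between the fingers and handle above 0.5 N), for 0.05 s.
At the end, for the whole second after the job is handed in: The door stands open at least square to the front (joint above 1.48 rad, i.e. 85 degrees), at rest (under 0.05 rad/s), and all three keys are up again (less than 2 mm in) (value of joint door above 1.48 rad and velocity of joint door between -0.05 and 0.05 rad/s and value of joint each of round_key, square_key, long_key below 0.002 m); the robot touches nothing.
It fails at once if the long key is pressed (more than 3 mm) (value of joint long_key above 0.003 m).
It fails at once if a key is pushed harder than 40 N (contact force between the fingers and round_bezel above 40 N or contact force between the fingers and square_bezel above 40 N or contact force between the fingers and long_bezel above 40 N).
It fails at once if a bystander is shifted by more than 30 mm or tipped over (distance of any of reagent_box, tube_rack, bottle, well_plate, jar, marker from where it was at the start of the episode above 0.03 m or angle between any of reagent_box, tube_rack, bottle, well_plate, jar's own z axis and vertical above 0.5 rad).
It also fails if it takes over 72 s, if anything falls off the work surface, if the arm or the gripper's body presses on something with over 40 N, if the wrist force passes 120 N, or if a joint passes its speed limit or range.

## Working session

There is one attempt and no reset: what is moved stays moved. The work goes in short steps, Python scripts to look and compute and a tool call to move; the robot and the scene stay as the last step left them, time stands still between calls to the robot, and variables do not carry over. Pictures are saved under pics/ and viewed, at most 10 in all, crops included, and the job is handed in when it is done.

Besides the shell and the picture viewer there is one more tool, called after "Request:" as name(argument=value, ...), one argument or row to a line, values as JSON. jog_arm: Moves the arm, as the interface text tells. Its arguments: {"type":"object","properties":{"increments":{"type":"string"}},"required":["increments"]}

```bash
mkdir -p pics; cat > h.py <<'E'
import numpy as np, cv2
from workcell import ctrl
def grab(n):
    c=ctrl.capture(n); np.savez('last_'+n,**c); return c
def pt(c,u,v,r=1):
    K=np.array([[c['fx'],0,c['cx']],[0,c['fy'],c['cy']],[0,0,1]],float)
    z=c['z_map'][int(v)-r:int(v)+r+1,int(u)-r:int(u)+r+1]; z=np.median(z[z>0])
    a=cv2.undistortPoints(np.array([[[u,v]]],float),K,np.array(c['D'],float))[0,0]
    return (np.array(c['world_from_camera'])@[a[0]*z,-a[1]*z,-z,1])[:3]
E
python3 - <<'E'
from h import *
for n in('scene','top'):
    c=grab(n); cv2.imwrite(f'pics/{n}0.png',c['pixels']); print(c['world_from_camera'],c['fx'])
s=ctrl.get_state(); print(s, ctrl.hold_point_z)
E
```

```text
[[ 0.28591835 -0.84595051  0.45013158  1.01408684]
 [ 0.95821111  0.24795495 -0.14265279 -0.07824651]
 [ 0.00906485  0.47210812  0.88149404  0.96353792]
 [ 0.          0.          0.          1.        ]] 453.19410177395116
[[ 0.01221068  0.99753287 -0.06913089  0.53859711]
 [-0.99977807  0.01336661  0.016283    0.07773505]
 [ 0.01716688  0.06891672  0.9974747   1.16380755]
 [ 0.          0.          0.          1.        ]] 489.4177970888244
{'time_s': 0.1, 'joints': array([ 1.18216544e+00,  1.16445235e-01,  1.44220898e+00,  2.18294811e-05,
        1.58404314e+00, -3.77914906e-02]), 'joint_vel': array([-8.58674616e-05, -4.40944681e-04, -1.92861527e-03,  5.30859879e-04,
       -5.78913695e-04, -1.51626807e-04]), 'joint_torque': array([ 2.03736126e-03, -7.33676076e+01, -6.33786249e+01, -7.18454748e-05,
        5.36052830e-03, -1.18906737e-04]), 'eef_pos': array([0.23190575, 0.63369022, 0.21042463]), 'tcp_rot': array([ 1.74521245e-01,  9.84653254e-01, -5.37534282e-04, -1.27543868e-04]), 'wrist_force': array([ 0.63204926, -0.30026993, -0.70588615]), 'ft_torque': array([0.00562047, 0.04345951, 0.03608728]), 'gripper_force': 0.0, 'finger_gap': 0.08527416641413321} 0.0187
```

View pics/scene0.png

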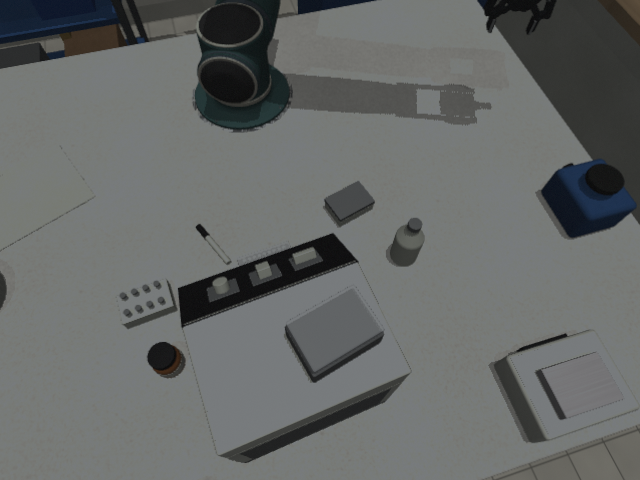

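View pics/top0.png

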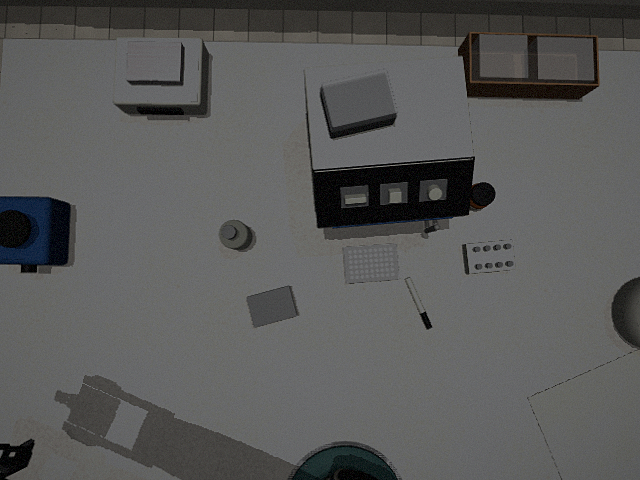

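The top view shows the keys: long at (355,198), square at (395,195), round at (434,190). The handle is at about (430,228), the well plate at (371,263), the marker at (419,303), the rack at (488,257) and the box at (272,306). I'll measure these and take an enlarged crop.

```bash
python3 - <<'E'
from h import *
c=dict(np.load('last_top.npz'))
P={'long':(355,198),'sq':(395,195),'round':(434,190),'lipL':(318,225),'lipR':(468,214),'backL':(312,167),'backR':(473,156),'roofL':(318,160),'handle':(430,229),'plate':(371,263),'marker1':(408,282),'marker2':(430,325),'box':(272,306),'boxcorner':(297,312),'rackTL':(465,245),'rackBL':(466,272),'bottle':(233,231),'jar':(483,193)}
for k,(u,v) in P.items(): print(k,pt(c,u,v).round(3))
im=cv2.convertScaleAbs(c['pixels'][150:280,300:510],alpha=2.2)
cv2.imwrite('pics/topcrop.png',cv2.resize(im,(798,494),interpolation=cv2.INTER_CUBIC))
E
```

```text
long [0.675 0.004 0.262]
sq [ 0.682 -0.07   0.265]
round [ 0.692 -0.142  0.268]
lipL [0.628 0.072 0.216]
lipR [ 0.68  -0.289  0.003]
backL [0.729 0.085 0.278]
backR [ 0.754 -0.212  0.281]
roofL [0.742 0.074 0.281]
handle [ 0.631 -0.167  0.132]
plate [ 0.56  -0.055  0.014]
marker1 [ 0.516 -0.143  0.013]
marker2 [ 0.416 -0.194  0.014]
box [0.458 0.173 0.041]
boxcorner [0.442 0.118 0.001]
rackTL [ 0.604 -0.273  0.031]
rackBL [ 0.541 -0.279  0.017]
bottle [0.62  0.248 0.15 ]
jar [ 0.72  -0.301  0.075]
```

View pics/topcrop.png

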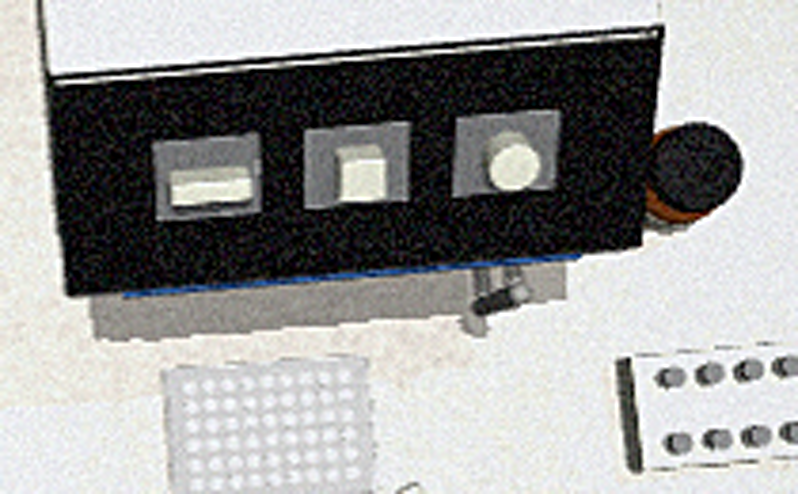

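```bash
python3 - <<'E'
from h import *
c=dict(np.load('last_top.npz'))
H,W=c['z_map'].shape
K=np.array([[c['fx'],0,c['cx']],[0,c['fy'],c['cy']],[0,0,1]],float)
uv=np.stack(np.meshgrid(np.arange(W),np.arange(H)),-1).reshape(-1,1,2).astype(float)
a=cv2.undistortPoints(uv,K,c['D'].astype(float))[:,0]; z=c['z_map'].ravel()
P=(np.c_[a[:,0]*z,-a[:,1]*z,-z,np.ones(len(z))]@c['world_from_camera'].T)[:,:3]
P=P.reshape(H,W,3); px=c['pixels'].max(2)
reg=np.zeros((H,W),bool); reg[165:228,312:475]=1
m=reg&(px<30)&(P[...,2]>.2)&(P[...,2]<.275)&(c['z_map']>0)
Q=P[m]
for _ in range(3):
    co=np.linalg.lstsq(np.c_[Q[:,:2],np.ones(len(Q))],Q[:,2],rcond=None)[0]
    r=Q[:,2]-np.c_[Q[:,:2],np.ones(len(Q))]@co; Q=Q[abs(r)<.006]
g=np.hypot(*co[:2]); yaw=np.arctan2(co[1],co[0]); print('slope',np.degrees(np.arctan(g)),'yaw',np.degrees(yaw),len(Q))
# yaw from minAreaRect of panel pts
r=cv2.minAreaRect(Q[:,:2].astype(np.float32)); print(r)
b=cv2.boxPoints(r); print(b.round(3))
# key tops: bright blobs in panel region
R=reg&(P[...,2]>.24)&(P[...,2]<.285)
for n,(u,v) in {'long':(355,198),'sq':(395,195),'round':(434,190)}.items():
    w=np.zeros((H,W),bool); w[v-13:v+14,u-16:u+17]=1
    t=w&R; d=(P[...,2]-(P[...,:2]@co[:2]+co[2]))*np.cos(np.radians(35))
    th=np.median(c['pixels'].max(2)[v-2:v+3,u-2:u+3])
    k=t&(px>0.85*th)&(d>.006)
    bz=t&(px>45)
    print(n,th,k.sum(),'top',np.median(P[k],0).round(4),'out',np.percentile(d[k],[20,50,80]).round(4),'x/y ranges',np.percentile(P[k],[3,97],axis=0).round(3).tolist(),'bezel mid',((np.percentile(P[bz],2,axis=0)+np.percentile(P[bz],98,axis=0))/2).round(4))
hm=(P[...,2]>.06)&(P[...,2]<.175); hm[:, :400]=0; hm[:215]=0; hm[245:]=0; hm[:,460:]=0
q=P[hm]; print('handle top',q[q[:,2]>.15].round(3)[:40].tolist())
np.save('P.npy',P)
E
```

```text
slope 34.904109514226285 yaw 5.736831065696445 6415
((0.6861368417739868, -0.06989631056785583), (0.0955701693892479, 0.30103814601898193), 5.63772439956665)
[[ 0.624  0.075]
 [ 0.653 -0.224]
 [ 0.748 -0.215]
 [ 0.719  0.085]]
long 103.0 114 top [0.6717 0.0032 0.2617] out [0.0163 0.0178 0.0193] x/y ranges [[0.666, -0.014, 0.257], [0.678, 0.021, 0.267]] bezel mid [0.6826 0.0051 0.2543]
sq 103.0 119 top [ 0.6783 -0.0699  0.2633] out [0.0182 0.0195 0.0208] x/y ranges [[0.67, -0.079, 0.256], [0.687, -0.061, 0.269]] bezel mid [ 0.6878 -0.0686  0.2546]
round 106.0 117 top [ 0.6856 -0.1449  0.2636] out [0.0185 0.0198 0.0207] x/y ranges [[0.677, -0.156, 0.256], [0.694, -0.135, 0.27]] bezel mid [ 0.6956 -0.1438  0.2546]
handle top [[0.648, -0.166, 0.152], [0.648, -0.167, 0.158], [0.648, -0.169, 0.157], [0.648, -0.171, 0.156], [0.648, -0.174, 0.154], [0.646, -0.166, 0.151], [0.646, -0.168, 0.155], [0.646, -0.17, 0.155], [0.646, -0.171, 0.158], [0.646, -0.173, 0.157], [0.644, -0.166, 0.152], [0.644, -0.168, 0.154], [0.644, -0.17, 0.155], [0.643, -0.171, 0.159], [0.644, -0.173, 0.157], [0.642, -0.166, 0.153], [0.642, -0.168, 0.153], [0.642, -0.169, 0.156], [0.641, -0.171, 0.159], [0.641, -0.173, 0.16], [0.639, -0.167, 0.157], [0.64, -0.17, 0.153], [0.639, -0.171, 0.158], [0.639, -0.172, 0.161], [0.637, -0.167, 0.157], [0.637, -0.168, 0.159], [0.637, -0.169, 0.166], [0.637, -0.172, 0.162], [0.637, -0.173, 0.165], [0.637, -0.175, 0.165], [0.636, -0.166, 0.151], [0.635, -0.166, 0.16], [0.635, -0.167, 0.164], [0.634, -0.169, 0.166], [0.635, -0.172, 0.163], [0.634, -0.173, 0.167], [0.635, -0.176, 0.163], [0.634, -0.166, 0.152], [0.633, -0.166, 0.16], [0.632, -0.167, 0.165]]
```

The extractor's yaw is 5.65° and the fitted slope is 34.9°. The round key's top is near (0.686, -0.145, 0.264) and the bar is near (0.634, -0.173). All of these agree with the given sizes. I'll approach the round key with the fingers shut.

Request:
jog_arm(
  increments="1.8 -3.2 3 6.4 0; 1.8 -3.2 3 6.4 0; 1.8 -3.2 3 6.4 0; 1.8 -3.2 3 6.4 0; 1.8 -3.2 3 0 0",
)

```text
time_s: 0.52
eef_pos: [0.3113, 0.4918, 0.3439]
tcp_rot: [-0.052, 0.999, -0.0, -0.0]
wrist_force: [0.4, 0.8, 0.0]
finger_gap: 0.0256
gripper_force: 0.0
```

Request:
jog_arm(
  increments="1.8 -3.2 0 0 0; 1.8 -3.2 0 0 0; 1.8 -3.2 0 0 0; 1.8 -3.2 0 0 0; 1.8 -3.2 0 0 0",
)

```text
time_s: 0.93
eef_pos: [0.4014, 0.3316, 0.3428]
tcp_rot: [-0.048, 0.999, -0.0, -0.0]
wrist_force: [0.8, 0.7, 0.1]
finger_gap: -0.0001
gripper_force: 0.0
```

Request:
jog_arm(
  increments="1.8 -3.2 0 0 0; 1.8 -3.2 0 0 0; 1.8 -3.2 0 0 0; 1.8 -3.2 0 0 0; 1.8 -3.2 0 0 0",
)

```text
time_s: 1.35
eef_pos: [0.4915, 0.1715, 0.3428]
tcp_rot: [-0.048, 0.999, 0.0, -0.0]
wrist_force: [1.0, 0.2, 0.7]
finger_gap: -0.0
gripper_force: 0.0
```

Request:
jog_arm(
  increments="1.8 -3.2 0 0 0; 1.8 -3.2 0 0 0; 1.8 -3.2 0 0 0; 1.8 -3.2 0 0 0; 0 0 0 0 0",
)

```text
time_s: 1.77
eef_pos: [0.5649, 0.0407, 0.3416]
tcp_rot: [-0.046, 0.999, -0.001, -0.001]
wrist_force: [1.0, 0.3, -0.1]
finger_gap: 0.0002
gripper_force: 0.0
```

Request:
jog_arm(
  increments="1.75 -3.12 0 0 0; 1.75 -3.12 0 0 0; 1.75 -3.12 -1 0 0; 1.75 -3.12 -1 0 0; 1.75 -3.12 -1 0 0",
)

```text
time_s: 2.18
eef_pos: [0.6511, -0.1121, 0.3123]
tcp_rot: [-0.048, 0.999, 0.0, -0.0]
wrist_force: [0.5, -0.9, 0.5]
finger_gap: -0.0
gripper_force: 0.0
```

Request:
jog_arm(
  increments="1.75 -3.12 -1 0 0; 0 0 -1 0 0; 0 0 -0.5 0 0; 0 0 0 0 0; 0 0 0 0 0",
)

```text
time_s: 2.6
eef_pos: [0.6678, -0.1409, 0.2884]
tcp_rot: [-0.048, 0.999, 0.0, 0.0]
wrist_force: [-0.3, 0.0, 0.2]
finger_gap: -0.0
gripper_force: 0.0
```

Request:
jog_arm(
  increments="0 -0.45 -0.6 0 0; 0.11 0 -0.16 0 0; 0.11 0 -0.16 0 0; 0.11 0 -0.16 0 0; 0 0 0 0 0",
)

```text
time_s: 3.02
eef_pos: [0.6714, -0.1462, 0.2769]
tcp_rot: [-0.048, 0.999, 0.0, -0.0]
wrist_force: [-0.2, -0.7, 0.1]
finger_gap: 0.0001
gripper_force: 0.0
```

Request:
jog_arm(
  increments="0.11 0.01 -0.16 0 0; 0.11 0.01 -0.16 0 0; 0.11 0.01 -0.16 0 0; 0 0 0 0 0; 0 0 0 0 0",
)

```text
time_s: 3.43
eef_pos: [0.6747, -0.1461, 0.2721]
tcp_rot: [-0.048, 0.999, 0.0, -0.0]
wrist_force: [0.5, -0.1, 0.8]
finger_gap: 0.0003
gripper_force: 0.0
```

Request:
jog_arm(
  increments="0.11 0.01 -0.16 0 0; 0.11 0.01 -0.16 0 0; 0 0 0 0 0; 0 0 0 0 0",
)

```text
time_s: 3.77
eef_pos: [0.6769, -0.1459, 0.2689]
tcp_rot: [-0.048, 0.999, 0.0, -0.0]
wrist_force: [0.2, -0.5, -0.5]
finger_gap: -0.0001
gripper_force: 0.0
```

Request:
jog_arm(
  increments="0.06 0 -0.08 0 0; 0.06 0 -0.08 0 0; 0 0 0 0 0; 0 0 0 0 0",
)

```text
time_s: 4.1
eef_pos: [0.6781, -0.1459, 0.2675]
tcp_rot: [-0.048, 0.999, 0.0, -0.0]
wrist_force: [-0.8, 0.2, 0.6]
finger_gap: -0.0002
gripper_force: 0.0
```

Request:
jog_arm(
  increments="0.11 0.01 -0.16 0 0; 0 0 0 0 0; 0 0 0 0 0",
)

```text
time_s: 4.35
eef_pos: [0.6792, -0.1458, 0.2657]
tcp_rot: [-0.048, 0.999, 0.0, -0.0]
wrist_force: [-0.9, -1.0, 0.6]
finger_gap: 0.0001
gripper_force: 0.0
```

Request:
jog_arm(
  increments="0.11 0.01 -0.16 0 0; 0 0 0 0 0; 0 0 0 0 0",
)

```text
time_s: 4.6
eef_pos: [0.6803, -0.1457, 0.2641]
tcp_rot: [-0.048, 0.999, 0.0, -0.0]
wrist_force: [-0.4, -0.2, -0.3]
finger_gap: 0.0002
gripper_force: 0.0
```

Request:
jog_arm(
  increments="0.11 0.01 -0.16 0 0; 0 0 0 0 0; 0 0 0 0 0",
)

```text
time_s: 4.85
eef_pos: [0.6814, -0.1456, 0.2626]
tcp_rot: [-0.048, 0.999, 0.0, -0.0]
wrist_force: [0.0, 0.0, 0.5]
finger_gap: 0.0001
gripper_force: 0.0
```

Request:
jog_arm(
  increments="0.11 0.01 -0.16 0 0; 0 0 0 0 0; 0 0 0 0 0",
)

```text
time_s: 5.1
eef_pos: [0.6825, -0.1455, 0.261]
tcp_rot: [-0.048, 0.999, 0.0, -0.0]
wrist_force: [-0.5, 0.5, 0.2]
finger_gap: -0.0002
gripper_force: 0.0
```

Request:
jog_arm(
  increments="0.11 0.01 -0.16 0 0; 0 0 0 0 0; 0 0 0 0 0",
)

```text
time_s: 5.35
eef_pos: [0.6836, -0.1454, 0.2594]
tcp_rot: [-0.048, 0.999, 0.0, -0.0]
wrist_force: [0.6, -0.6, -0.5]
finger_gap: 0.0001
gripper_force: 0.0
```

Request:
jog_arm(
  increments="0.06 0 -0.08 0 0; 0 0 0 0 0; 0 0 0 0 0",
)

```text
time_s: 5.6
eef_pos: [0.6842, -0.1454, 0.2587]
tcp_rot: [-0.048, 0.999, 0.0, -0.0]
wrist_force: [-1.0, 0.1, 0.4]
finger_gap: -0.0003
gripper_force: 0.0
```

```bash
python3 - <<'E'
from h import *
c=grab('scene'); im=cv2.convertScaleAbs(c['pixels'][200:330,130:330],alpha=2.2)
a=cv2.resize(im,(800,520),interpolation=cv2.INTER_CUBIC)
cv2.imwrite('pics/s1.png',a); s=ctrl.get_state(); print(s['eef_pos'],s['wrist_force'])
E
```

```text
[ 0.68414649 -0.14543621  0.25870506] [-0.2428459  -0.13369685  0.15468248]
```

View pics/s1.png

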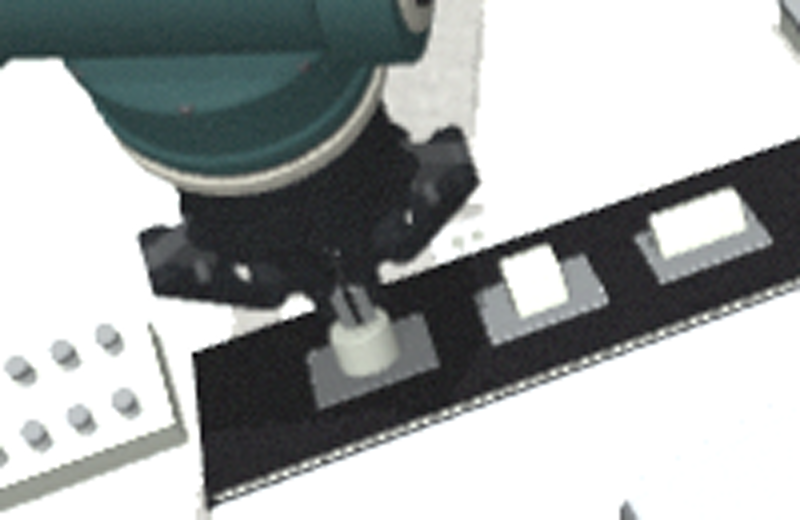

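The crop shows the shut fingertips at (352,310), directly over the round key's top at (365,325) and not yet touching. I'll keep feeling down.

Request:
jog_arm(
  increments="0.06 0 -0.08 0 0; 0.06 0 -0.08 0 0; 0 0 0 0 0; 0 0 0 0 0",
)

```text
time_s: 5.98
eef_pos: [0.6854, -0.1454, 0.257]
tcp_rot: [-0.048, 0.999, 0.0, -0.0]
wrist_force: [-0.8, 0.5, 0.4]
finger_gap: 0.0
gripper_force: 0.0
```

Request:
jog_arm(
  increments="0.06 0 -0.08 0 0; 0.06 0 -0.08 0 0; 0 0 0 0 0; 0 0 0 0 0",
)

```text
time_s: 6.32
eef_pos: [0.6866, -0.1454, 0.2554]
tcp_rot: [-0.048, 0.999, 0.0, -0.0]
wrist_force: [0.3, -1.3, -0.4]
finger_gap: -0.0001
gripper_force: 0.0
```

Request:
jog_arm(
  increments="0.06 0 -0.08 0 0; 0.06 0 -0.08 0 0; 0 0 0 0 0; 0 0 0 0 0",
)

```text
time_s: 6.65
eef_pos: [0.6878, -0.1454, 0.2538]
tcp_rot: [-0.048, 0.999, 0.0, -0.0]
wrist_force: [-0.2, 0.3, -0.1]
finger_gap: 0.0001
gripper_force: 0.0
```

Request:
jog_arm(
  increments="0.06 0 -0.08 0 0; 0.06 0 -0.08 0 0; 0 0 0 0 0; 0 0 0 0 0",
)

```text
time_s: 6.98
eef_pos: [0.689, -0.1454, 0.2522]
tcp_rot: [-0.048, 0.999, 0.0, -0.0]
wrist_force: [-0.7, -0.3, -0.1]
finger_gap: 0.0004
gripper_force: 0.0
```

```bash
python3 - <<'E'
from h import *
c=grab('scene'); im=cv2.convertScaleAbs(c['pixels'][250:310,190:290],alpha=2.2)
t=grab('top'); im2=cv2.convertScaleAbs(t['pixels'][165:225,385:485],alpha=3)
a=np.vstack([cv2.resize(i,(500,300),interpolation=cv2.INTER_CUBIC) for i in (im,im2)])
cv2.imwrite('pics/s2.png',a)
o=dict(np.load('last_top.npz'))
for n,u,v in(('roundtop',221,285),('sqtop',264,269),('longtop',304,256)): print(n,pt(c,u,v).round(4))
E
```

```text
roundtop [ 0.7011 -0.1437  0.2758]
sqtop [ 0.6885 -0.0699  0.2662]
longtop [0.6804 0.0021 0.2583]
```

View pics/s2.png

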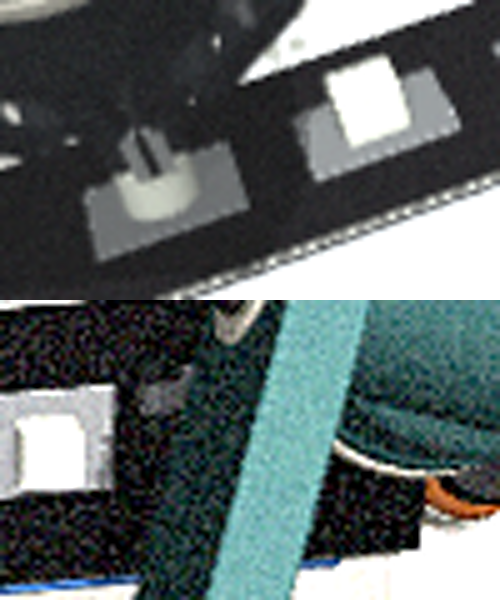

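The tips now sit over the middle of the round key at (150,160) in the crop, and still no force. Parallax says the round key stands only about 11 mm out, so I'll keep feeling.

Request:
jog_arm(
  increments="0.06 0 -0.08 0 0; 0.06 0 -0.08 0 0; 0 0 0 0 0; 0 0 0 0 0",
)

```text
time_s: 7.42
eef_pos: [0.6902, -0.1454, 0.2506]
tcp_rot: [-0.048, 0.999, 0.0, -0.0]
wrist_force: [-1.0, 0.0, 0.7]
finger_gap: 0.0001
gripper_force: 0.0
```

Request:
jog_arm(
  increments="0.06 0 -0.08 0 0; 0.06 0 -0.08 0 0; 0 0 0 0 0; 0 0 0 0 0",
)

```text
time_s: 7.75
eef_pos: [0.6914, -0.1454, 0.2491]
tcp_rot: [-0.048, 0.999, -0.0, -0.0]
wrist_force: [-0.3, -0.3, 0.7]
finger_gap: 0.0
gripper_force: 0.1
```

Request:
jog_arm(
  increments="0.06 0 -0.08 0 0; 0.06 0 -0.08 0 0; 0 0 0 0 0; 0 0 0 0 0",
)

```text
time_s: 8.08
eef_pos: [0.6926, -0.1454, 0.2476]
tcp_rot: [-0.048, 0.999, -0.0, 0.0]
wrist_force: [-0.8, -0.1, 1.7]
finger_gap: -0.0002
gripper_force: 1.0
```

Request:
jog_arm(
  increments="0.06 0 -0.08 0 0; 0 0 0 0 0; 0 0 0 0 0",
)

```text
time_s: 8.33
eef_pos: [0.6932, -0.1454, 0.2468]
tcp_rot: [-0.048, 0.999, -0.0, 0.0]
wrist_force: [-1.1, -0.3, 2.2]
finger_gap: -0.0
gripper_force: 1.4
```

Contact starts at about z 0.249. I'll press on.

Request:
jog_arm(
  increments="0.06 0 -0.08 0 0; 0.06 0 -0.08 0 0; 0 0 0 0 0; 0 0 0 0 0",
)

```text
time_s: 8.67
eef_pos: [0.6944, -0.1454, 0.2452]
tcp_rot: [-0.048, 0.999, 0.0, 0.0]
wrist_force: [-1.9, 0.3, 3.6]
finger_gap: 0.0002
gripper_force: 2.0
```

Request:
jog_arm(
  increments="0.06 0 -0.08 0 0; 0 0 0 0 0; 0 0 0 0 0",
)

```text
time_s: 8.92
eef_pos: [0.695, -0.1454, 0.2444]
tcp_rot: [-0.048, 0.999, -0.0, 0.0]
wrist_force: [-1.5, 1.3, 6.0]
finger_gap: -0.0001
gripper_force: 2.4
```

Request:
jog_arm(
  increments="0.05 0 -0.06 0 0; 0 0 0 0 0; 0 0 0 0 0",
)

```text
time_s: 9.17
eef_pos: [0.6955, -0.1454, 0.2438]
tcp_rot: [-0.048, 0.999, 0.0, 0.0]
wrist_force: [-2.6, 1.8, 5.3]
finger_gap: -0.0003
gripper_force: 2.6
```

Request:
jog_arm(
  increments="0.05 0 -0.06 0 0; 0 0 0 0 0; 0 0 0 0 0",
)

```text
time_s: 9.42
eef_pos: [0.6959, -0.1454, 0.2434]
tcp_rot: [-0.048, 0.999, 0.0, -0.0]
wrist_force: [-4.1, 2.0, 6.4]
finger_gap: 0.0002
gripper_force: 3.1
```

The round key is fully down: force is about 8 N and the tip has stopped following. I'll release it and go to the square key.

Request:
jog_arm(
  increments="-0.35 0 0.5 0 0; -0.7 0 1.0 0 0; -0.35 0 0.5 0 0; -0.2 2 0 0 0; -0.2 2 0 0 0",
)

```text
time_s: 9.83
eef_pos: [0.6775, -0.1058, 0.2639]
tcp_rot: [-0.047, 0.999, -0.0, 0.0]
wrist_force: [1.2, 0.6, -1.1]
finger_gap: -0.0001
gripper_force: 0.0
```

Request:
jog_arm(
  increments="-0.2 2 0 0 0; -0.15 1.5 0 0 0; 0 0 0 0 0; 0 0 0 0 0",
)

```text
time_s: 10.17
eef_pos: [0.6744, -0.07, 0.2635]
tcp_rot: [-0.049, 0.999, -0.0, 0.0]
wrist_force: [-1.0, -1.0, 0.6]
finger_gap: 0.0002
gripper_force: 0.0
```

Request:
jog_arm(
  increments="0.11 0.01 -0.16 0 0; 0.11 0.01 -0.16 0 0; 0.11 0.01 -0.16 0 0; 0 0 0 0 0; 0 0 0 0 0",
)

```text
time_s: 10.58
eef_pos: [0.6778, -0.0705, 0.258]
tcp_rot: [-0.048, 0.999, 0.0, -0.0]
wrist_force: [0.3, -0.4, -0.4]
finger_gap: 0.0
gripper_force: 0.0
```

Request:
jog_arm(
  increments="0.06 0 -0.08 0 0; 0.06 0 -0.08 0 0; 0 0 0 0 0; 0 0 0 0 0",
)

```text
time_s: 10.92
eef_pos: [0.679, -0.0701, 0.2567]
tcp_rot: [-0.048, 0.999, 0.0, -0.0]
wrist_force: [-0.1, 0.8, -0.2]
finger_gap: -0.0002
gripper_force: 0.0
```

Request:
jog_arm(
  increments="0.06 0 -0.08 0 0; 0.06 0 -0.08 0 0; 0 0 0 0 0; 0 0 0 0 0",
)

```text
time_s: 11.25
eef_pos: [0.6802, -0.0701, 0.2551]
tcp_rot: [-0.048, 0.999, 0.0, -0.0]
wrist_force: [1.0, -0.6, 0.3]
finger_gap: 0.0
gripper_force: 0.0
```

Request:
jog_arm(
  increments="0.06 0 -0.08 0 0; 0.06 0 -0.08 0 0; 0 0 0 0 0; 0 0 0 0 0",
)

```text
time_s: 11.58
eef_pos: [0.6814, -0.0701, 0.2534]
tcp_rot: [-0.048, 0.999, 0.0, -0.0]
wrist_force: [0.1, 0.7, 0.7]
finger_gap: 0.0003
gripper_force: 0.0
```

Request:
jog_arm(
  increments="0.06 0 -0.08 0 0; 0.06 0 -0.08 0 0; 0 0 0 0 0; 0 0 0 0 0",
)

```text
time_s: 11.92
eef_pos: [0.6826, -0.0701, 0.2518]
tcp_rot: [-0.048, 0.999, 0.0, -0.0]
wrist_force: [0.4, 0.1, -0.3]
finger_gap: -0.0002
gripper_force: 0.0
```

Request:
jog_arm(
  increments="0.06 0 -0.08 0 0; 0.06 0 -0.08 0 0; 0 0 0 0 0; 0 0 0 0 0",
)

```text
time_s: 12.25
eef_pos: [0.6838, -0.0701, 0.2502]
tcp_rot: [-0.048, 0.999, 0.0, -0.0]
wrist_force: [-0.2, -0.3, -0.9]
finger_gap: 0.0001
gripper_force: 0.0
```

Request:
jog_arm(
  increments="0.06 0 -0.08 0 0; 0.06 0 -0.08 0 0; 0 0 0 0 0; 0 0 0 0 0",
)

```text
time_s: 12.58
eef_pos: [0.685, -0.0701, 0.2486]
tcp_rot: [-0.048, 0.999, -0.0, -0.0]
wrist_force: [0.8, 0.4, -0.4]
finger_gap: -0.0001
gripper_force: 0.0
```

Request:
jog_arm(
  increments="0.06 0 -0.08 0 0; 0.06 0 -0.08 0 0; 0 0 0 0 0; 0 0 0 0 0",
)

```text
time_s: 12.92
eef_pos: [0.6862, -0.0701, 0.2472]
tcp_rot: [-0.048, 0.999, -0.0, 0.0]
wrist_force: [-1.1, 0.2, 1.8]
finger_gap: -0.0002
gripper_force: 0.9
```

Request:
jog_arm(
  increments="0.06 0 -0.08 0 0; 0.06 0 -0.08 0 0; 0 0 0 0 0; 0 0 0 0 0",
)

```text
time_s: 13.25
eef_pos: [0.6874, -0.0701, 0.2456]
tcp_rot: [-0.048, 0.999, 0.0, 0.0]
wrist_force: [-2.7, 1.1, 4.1]
finger_gap: -0.0
gripper_force: 1.6
```

Request:
jog_arm(
  increments="0.06 0 -0.08 0 0; 0.06 0 -0.08 0 0; 0 0 0 0 0; 0 0 0 0 0",
)

```text
time_s: 13.58
eef_pos: [0.6886, -0.0701, 0.244]
tcp_rot: [-0.048, 0.999, 0.0, 0.0]
wrist_force: [-3.0, 2.0, 4.3]
finger_gap: -0.0
gripper_force: 2.2
```

Request:
jog_arm(
  increments="0.06 0 -0.08 0 0; 0 0 0 0 0; 0 0 0 0 0",
)

```text
time_s: 13.83
eef_pos: [0.6892, -0.0701, 0.2432]
tcp_rot: [-0.048, 0.999, 0.0, 0.0]
wrist_force: [-2.8, 2.0, 4.9]
finger_gap: 0.0002
gripper_force: 2.6
```

Request:
jog_arm(
  increments="0.06 0 -0.08 0 0; 0 0 0 0 0; 0 0 0 0 0",
)

```text
time_s: 14.08
eef_pos: [0.6896, -0.0701, 0.2428]
tcp_rot: [-0.048, 0.999, -0.0, 0.0]
wrist_force: [-4.7, 0.2, 7.8]
finger_gap: 0.0002
gripper_force: 3.8
```

The square key reached its stop at about 9 N. I'll retract and head for the front of the handle. The keys were felt about 9 mm lower than the depth map said, so I'll check the TCP against the cameras there.

Request:
jog_arm(
  increments="-0.35 0 0.5 0 0; -0.7 0 1.0 0 0; -1 0 1.5 0 0; -1.5 -2 1.5 0 0; -1.5 -2 1 0 0",
)

```text
time_s: 14.5
eef_pos: [0.6384, -0.1099, 0.2997]
tcp_rot: [-0.049, 0.999, -0.0, 0.001]
wrist_force: [0.1, -0.2, 1.1]
finger_gap: -0.0003
gripper_force: 0.0
```

Request:
jog_arm(
  increments="-1.5 -2 0 0 0; -1.5 -2 0 0 0; -1 -2 0 0 0; 0 0 0 0 0; 0 0 0 0 0",
)

```text
time_s: 14.92
eef_pos: [0.5984, -0.1709, 0.2985]
tcp_rot: [-0.047, 0.999, -0.0, 0.001]
wrist_force: [-0.4, -0.1, -0.2]
finger_gap: -0.0001
gripper_force: 0.0
```

```bash
python3 - <<'E'
from h import *
s=ctrl.get_state(); T=s['eef_pos']; print(T)
ims=[]
for n in('scene','top'):
    c=grab(n); M=np.linalg.inv(c['world_from_camera']); q=M[:3,:3]@T+M[:3,3]
    K=np.array([[c['fx'],0,c['cx']],[0,c['fy'],c['cy']],[0,0,1]],float)
    uv=cv2.projectPoints(np.array([[q[0],-q[1],-q[2]]]),np.zeros(3),np.zeros(3),K,np.array(c['D'],float))[0][0,0]; print(n,uv)
    u,v=uv.astype(int); im=c['pixels'].copy(); 
    if n=='top': im[v,u]=(0,0,255)
    else: im[v,u]=(0,0,255)
    im=cv2.convertScaleAbs(im[v-50:v+50,u-60:u+60],alpha=2.2)
    ims.append(cv2.resize(im,(480,400),interpolation=cv2.INTER_NEAREST))
cv2.imwrite('pics/s3.png',cv2.resize(np.hstack(ims),(800,333)))
E
```

```text
[ 0.59843088 -0.17086621  0.29851461]
scene [190.92683404 229.45205017]
top [454.40428804 239.26764232]
```

View pics/s3.png

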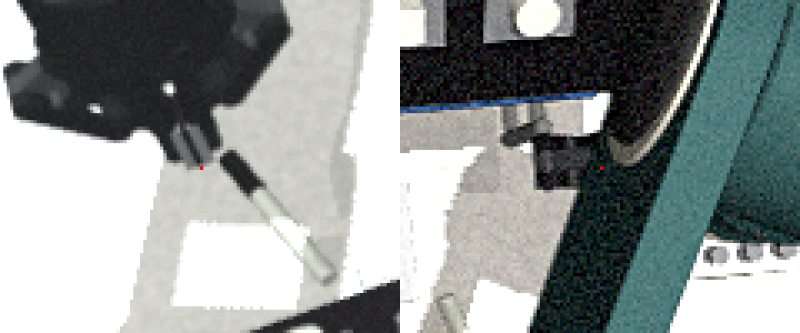

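```bash
cat > cloud.py <<'E'
from h import *
def cloud(c):
    H,W=c['z_map'].shape
    K=np.array([[c['fx'],0,c['cx']],[0,c['fy'],c['cy']],[0,0,1]],float)
    uv=np.stack(np.meshgrid(np.arange(W),np.arange(H)),-1).reshape(-1,1,2).astype(float)
    a=cv2.undistortPoints(uv,K,np.array(c['D'],float))[:,0]; z=c['z_map'].ravel()
    return (np.c_[a[:,0]*z,-a[:,1]*z,-z,np.ones(len(z))]@np.array(c['world_from_camera']).T)[:,:3].reshape(H,W,3)
E
python3 - <<'E'
from cloud import *
o=np.array([.7728,-.0612]);R=np.array([[.9951,.0985],[-.0985,.9951]])
for n in('scene','top'):
    c=dict(np.load(f'last_{n}.npz'));P=cloud(c)
    E=P.copy();E[...,:2]=(P[...,:2]-o)@R.T
    for xa in range(-140,-20,10):
        m=(abs(E[...,0]*1000-xa)<4)&(abs(E[...,1]*1000+30-70)<12)&(c['z_map']>0)&(P[...,2]>.1)
        print(n,xa,m.sum(),np.percentile(E[m][:,2],[10,50,90]).round(4) if m.sum() else '', 246+.7*(xa+85))
    m=(P[...,2]>.265)&(P[...,2]<.29)&(E[...,1]<.16)&(E[...,1]>-.2)&(E[...,0]<.2)&(E[...,0]>-.1)
    q=E[m];print('roof x,y',np.percentile(q[:,0],[.5,99.5]),np.percentile(q[:,1],[.5,99.5]),np.median(q[:,2]))
E
```

```text
scene -140 0  207.5
scene -130 31 [0.2106 0.2129 0.2146] 214.5
scene -120 33 [0.2173 0.2189 0.221 ] 221.5
scene -110 36 [0.2244 0.2263 0.2284] 228.5
scene -100 38 [0.2308 0.2346 0.2371] 235.5
scene -90 39 [0.238  0.2405 0.2434] 242.5
scene -80 43 [0.2449 0.2477 0.2504] 249.5
scene -70 40 [0.2524 0.2545 0.258 ] 256.5
scene -60 42 [0.2589 0.2609 0.2643] 263.5
scene -50 44 [0.2659 0.2682 0.2709] 270.5
scene -40 47 [0.2732 0.2757 0.2782] 277.5
scene -30 69 [0.2774 0.279  0.2803] 284.5
roof x,y [-0.05467695  0.16099321] [-0.14984866  0.14615819] 0.27884872766313484
top -140 11 [0.1981 0.2045 0.2065] 207.5
top -130 52 [0.2123 0.2144 0.2183] 214.5
top -120 53 [0.219  0.222  0.2245] 221.5
top -110 55 [0.2264 0.2289 0.2316] 228.5
top -100 55 [0.2325 0.2357 0.2382] 235.5
top -90 56 [0.2394 0.2432 0.2457] 242.5
top -80 55 [0.2472 0.2501 0.2528] 249.5
top -70 61 [0.2539 0.2567 0.2598] 256.5
top -60 63 [0.2608 0.2639 0.2671] 263.5
top -50 65 [0.2678 0.2713 0.275 ] 270.5
top -40 63 [0.2747 0.2783 0.282 ] 277.5
top -30 56 [0.2785 0.2805 0.2828] 284.5
roof x,y [-0.08709999  0.15829246] [-0.14809807  0.14944983] 0.2801640353642909
```

```bash
python3 - <<'E'
from cloud import *
T=ctrl.get_state()['eef_pos']
c=dict(np.load('last_scene.npz'));P=cloud(c)
m=(np.linalg.norm(P[...,:2]-T[:2],axis=-1)<.06)&(P[...,2]>.2)&(P[...,2]<.40)
D=(P-T)*1000
vs,us=np.where(m)
for v in range(vs.min(),vs.max()+1,2):
    s=us[vs==v]
    if len(s): 
        d=D[v,s]; print(v,s.min(),s.max(),d[len(d)//2].round(0),'dy',d[:,1].min().round(),d[:,1].max().round(),'zmin',d[:,2].min().round())
E
```

```text
188 199 199 [-13.  35.  91.] dy 35.0 35.0 zmin 91.0
190 198 200 [-10.  34.  90.] dy 32.0 36.0 zmin 88.0
192 196 215 [-3. 37. 94.] dy 29.0 57.0 zmin 85.0
194 195 213 [ 4. 41. 96.] dy 26.0 54.0 zmin 80.0
196 194 212 [ 5. 38. 94.] dy 24.0 51.0 zmin 73.0
198 190 210 [-11.  31.  68.] dy 20.0 47.0 zmin 68.0
200 190 209 [ 6. 32. 86.] dy 16.0 45.0 zmin 74.0
202 180 208 [ 3. 26. 78.] dy 5.0 43.0 zmin 73.0
204 151 206 [16. 18. 97.] dy -38.0 39.0 zmin 73.0
206 151 205 [15. 12. 92.] dy -38.0 36.0 zmin 66.0
208 149 203 [-2. -3. 67.] dy -40.0 32.0 zmin 56.0
210 150 201 [17. -4. 91.] dy -40.0 28.0 zmin 55.0
212 149 193 [ 17. -10.  89.] dy -41.0 15.0 zmin 56.0
214 141 194 [  9. -20.  75.] dy -52.0 14.0 zmin 37.0
216 140 194 [ 12. -22.  74.] dy -55.0 14.0 zmin 50.0
218 149 195 [  9. -17.  62.] dy -45.0 14.0 zmin 42.0
220 157 196 [ 9. -8. 51.] dy -37.0 14.0 zmin 32.0
222 178 196 [12.  1. 45.] dy -12.0 13.0 zmin 29.0
224 179 194 [13.  0. 41.] dy -12.0 9.0 zmin 27.0
226 180 193 [11. -2. 32.] dy -12.0 7.0 zmin 26.0
228 182 192 [13.  0. 28.] dy -11.0 4.0 zmin 21.0
272 223 226 [ 50.  30. -85.] dy 28.0 33.0 zmin -88.0
274 217 222 [ 51.  22. -87.] dy 17.0 26.0 zmin -87.0
276 211 218 [ 53.  13. -85.] dy 5.0 18.0 zmin -91.0
278 206 215 [ 57.   6. -82.] dy -3.0 13.0 zmin -87.0
280 200 210 [ 55.  -6. -86.] dy -15.0 3.0 zmin -89.0
282 194 202 [ 55. -18. -87.] dy -25.0 -11.0 zmin -88.0
```

```bash
python3 - <<'E'
from cloud import *
T=ctrl.get_state()['eef_pos']
for n in('scene','top'):
    c=dict(np.load(f'last_{n}.npz'));P=cloud(c)
    D=(P-T)*1000; R=np.array([[.9951,.0985],[-.0985,.9951]]); D[...,:2]=D[...,:2]@R.T
    for z in range(10,150,8):
        m=(abs(D[...,2]-z-4)<4)&(np.hypot(D[...,0],D[...,1])<75)&(c['z_map']>0)
        q=D[m]
        if len(q)>3: print(n,z,len(q),'x',np.percentile(q[:,0],[2,50,98]).round(),'y',np.percentile(q[:,1],[2,98]).round(), 'xmax|y|<20',q[abs(q[:,1])<20,0].max().round() if (abs(q[:,1])<20).any() else '')
# bar top
c=dict(np.load('last_top.npz'));P=cloud(c)
o=np.array([.7728,-.0612]);E=P.copy();E[...,:2]=(P[...,:2]-o)@R.T
m=(E[...,0]<-.136)&(E[...,0]>-.17)&(E[...,1]<-.07)&(E[...,1]>-.13)&(E[...,2]>.158)&(E[...,2]<.172)
print('bar',m.sum(),E[m].min(0),np.median(E[m],0),E[m].max(0))
E
```

```text
scene 18 8 x [10. 11. 12.] y [-6.  6.] xmax|y|<20 12.0
scene 26 47 x [ 5. 10. 13.] y [-13.  13.] xmax|y|<20 13.0
scene 34 52 x [ 1.  8. 13.] y [-13.  13.] xmax|y|<20 14.0
scene 42 48 x [ 7.  8. 12.] y [-13.  13.] xmax|y|<20 13.0
scene 50 57 x [-9. 10. 13.] y [-11.  13.] xmax|y|<20 13.0
scene 58 67 x [-8. 11. 14.] y [-24.  26.] xmax|y|<20 15.0
scene 66 166 x [-8. 12. 14.] y [-33.  32.] xmax|y|<20 15.0
scene 74 250 x [-8.  8. 14.] y [-38.  37.] xmax|y|<20 14.0
scene 82 151 x [-8. 12. 18.] y [-44.  45.] xmax|y|<20 18.0
scene 90 215 x [-5. 12. 18.] y [-50.  50.] xmax|y|<20 19.0
scene 98 213 x [ 4. 12. 18.] y [-56.  56.] xmax|y|<20 19.0
scene 106 413 x [-10.  10.  19.] y [-60.  60.] xmax|y|<20 21.0
scene 114 266 x [-5. 10. 21.] y [-54.  57.] xmax|y|<20 22.0
scene 122 174 x [-4. 12. 21.] y [-43.  44.] xmax|y|<20 21.0
scene 130 85 x [-5. 10. 13.] y [-41.  41.] xmax|y|<20 
scene 138 23 x [-4.  9. 12.] y [-37.  38.] xmax|y|<20 
scene 146 89 x [ 7. 32. 38.] y [-34.  37.] xmax|y|<20 39.0
top 90 15 x [-12.  -5.  11.] y [35. 47.] xmax|y|<20 
top 106 122 x [-12.  -1.  13.] y [43. 64.] xmax|y|<20 
top 114 80 x [-10.   0.  11.] y [46. 61.] xmax|y|<20 
top 122 31 x [-4.  1.  9.] y [42. 50.] xmax|y|<20 
top 130 9 x [ 5.  7. 10.] y [41. 44.] xmax|y|<20 
bar 24 [-0.154044   -0.10038446  0.15819946] [-0.14857223 -0.09529605  0.1643286 ] [-0.13725048 -0.09113824  0.16752833]
```

The finger and body profile is slim: ±14 mm in x up to 80 mm above the TCP. The real tips sit about 17 mm above the reported TCP, which agrees with the felt keys. I'll drop down in front of the handle and slide in with the jaw half open.

Request:
jog_arm(
  increments="-3 -0.8 0 0 0.5; 0 0 -3.2 0 0.5; 0 0 -3.2 0 0.5; 0 0 -3.2 0 0.5; 0 0 -3.2 0 0.5",
)

```text
time_s: 15.43
eef_pos: [0.5694, -0.1772, 0.1682]
tcp_rot: [-0.049, 0.999, -0.0, 0.0]
wrist_force: [0.6, -1.1, -0.5]
finger_gap: 0.0427
gripper_force: 0.0
```

Request:
jog_arm(
  increments="0 0 -3 0 0.5; 0 0 0 0 0.5; 1.2 0.12 0 0 0.5; 1.2 0.12 0 0 0.5; 0 0 0 0 0.5",
)

```text
time_s: 15.85
eef_pos: [0.5963, -0.1754, 0.1418]
tcp_rot: [-0.048, 0.999, -0.0, 0.002]
wrist_force: [0.3, -0.8, 0.4]
finger_gap: 0.0427
gripper_force: 0.0
```

Request:
jog_arm(
  increments="0.8 0.08 0 0 0.5; 0.8 0.08 0 0 0.5; 0 0 0 0 0.5; 0 0 0 0 0.5",
)

```text
time_s: 16.18
eef_pos: [0.6097, -0.174, 0.1395]
tcp_rot: [-0.048, 0.999, -0.0, 0.0]
wrist_force: [-0.6, 1.2, 0.6]
finger_gap: 0.0427
gripper_force: 0.0
```

Request:
jog_arm(
  increments="0.4 0.04 0 0 0.5; 0.4 0.04 0 0 0.5; 0 0 0 0 0.5; 0 0 0 0 0.5",
)

```text
time_s: 16.52
eef_pos: [0.6173, -0.1733, 0.1393]
tcp_rot: [-0.048, 0.999, 0.0, -0.0]
wrist_force: [-0.5, -0.5, -0.1]
finger_gap: 0.0426
gripper_force: 0.0
```

Request:
jog_arm(
  increments="0.3 0.03 0 0 0.5; 0.3 0.03 0 0 0.5; 0 0 0 0 0.5; 0 0 0 0 0.5",
)

```text
time_s: 16.85
eef_pos: [0.6234, -0.1727, 0.1393]
tcp_rot: [-0.048, 0.999, 0.0, -0.0]
wrist_force: [0.0, -0.3, -0.2]
finger_gap: 0.0426
gripper_force: 0.0
```

```bash
python3 - <<'E'
from h import *
c=grab('scene'); t=grab('top'); s=ctrl.get_state(); print(s['eef_pos'],s['wrist_force'])
ims=[cv2.resize(cv2.convertScaleAbs(i,alpha=2.2),(400,400),interpolation=cv2.INTER_CUBIC) for i in (c['pixels'][200:290,150:240],t['pixels'][190:260,395:465])]
cv2.imwrite('pics/s4.png',np.hstack(ims))
E
```

```text
[ 0.62325353 -0.17271712  0.13929222] [ 0.29399758 -0.49782726  0.10773063]
```

View pics/s4.png

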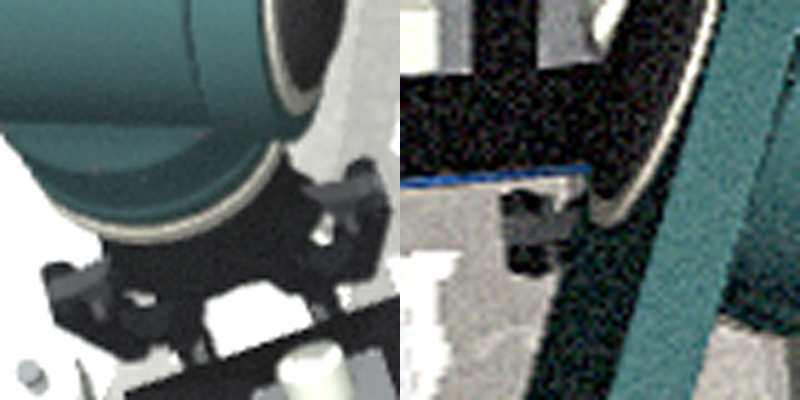

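The scene view shows the fingers at (195,345) and (330,300), straddling the spot just ahead of the hood lip with no contact. I'll creep 4 mm in and a little down, then close.

Request:
jog_arm(
  increments="0.3 0.03 0 0 0.5; 0.2 0.02 0 0 0.5; 0 0 -0.3 0 0.5; 0 0 -0.3 0 0.5; 0 0 0 0 0.5",
)

```text
time_s: 17.37
eef_pos: [0.628, -0.1721, 0.1323]
tcp_rot: [-0.048, 0.999, 0.0, -0.001]
wrist_force: [0.4, -0.2, -0.4]
finger_gap: 0.0427
gripper_force: 0.0
```

Request:
jog_arm(
  increments="0 0 -0.2 0 0.5; 0 0 -0.2 0 0.5; 0 0 0 0 0.5; 0 0 0 0 0.5",
)

```text
time_s: 17.7
eef_pos: [0.6282, -0.1722, 0.1292]
tcp_rot: [-0.048, 0.999, 0.0, -0.0]
wrist_force: [-0.6, -0.2, 0.2]
finger_gap: 0.0428
gripper_force: 0.0
```

Request:
jog_arm(
  increments="0 0 0 0 0; 0 0 0 0 0; 0 0 0 0 0; 0 0 0 0 0; 0 0 0 0 0",
)

```text
time_s: 18.12
eef_pos: [0.6281, -0.1746, 0.1299]
tcp_rot: [-0.047, 0.999, -0.002, 0.0]
wrist_force: [-2.9, -16.5, 1.4]
finger_gap: 0.0084
gripper_force: 58.6
```

The grip closed to 8.4 mm on a 12 mm bar, so the pads are probably only catching its front. I'll re-grip 4 mm deeper and 3 mm to the right.

Request:
jog_arm(
  increments="0 0 0 0 0.4; 0 -0.3 0 0 0.4; 0.2 0 0 0 0.4; 0.2 0 0 0 0.4; 0 0 0 0 0.4",
)

```text
time_s: 18.53
eef_pos: [0.6327, -0.1751, 0.1293]
tcp_rot: [-0.048, 0.999, 0.0, 0.0]
wrist_force: [-0.0, -0.3, 0.4]
finger_gap: 0.0343
gripper_force: 0.0
```

Request:
jog_arm(
  increments="0 0 0 0 0; 0 0 0 0 0; 0 0 0 0 0; 0 0 0 0 0; 0 0 0 0 0",
)

```text
time_s: 18.95
eef_pos: [0.6324, -0.1748, 0.1295]
tcp_rot: [-0.048, 0.999, 0.0, 0.0]
wrist_force: [1.8, 4.6, 1.3]
finger_gap: 0.0091
gripper_force: 58.6
```

Well centred now. I'll pull along the arc's tangent.

Request:
jog_arm(
  increments="-0.3 0.05 0 0 0; -0.3 0.05 0 0 0; -0.3 0.05 0 0 0; -0.3 0.05 0 0 0; 0 0 0 0 0",
)

```text
time_s: 19.37
eef_pos: [0.6197, -0.1726, 0.1294]
tcp_rot: [-0.048, 0.999, 0.001, -0.0]
wrist_force: [-5.1, 7.4, 3.6]
finger_gap: 0.0087
gripper_force: 59.8
```

```bash
cat > arc.py <<'E'
import numpy as np,sys
# door arc of the TCP about the hinge, 3-deg steps in cm from the current TCP
T=np.array([float(sys.argv[1]),float(sys.argv[2])]); h=np.array([.6692,.0516]); n=int(sys.argv[3]); st=float(sys.argv[4])
r=T-h; print(np.degrees(np.arctan2(r[1],r[0])),np.hypot(*r))
p=r
for k in range(1,n+1):
    a=-np.radians(st*k); q=np.array([[np.cos(a),-np.sin(a)],[np.sin(a),np.cos(a)]])@r
    print(k*st,((q-p)*100).round(2),(h+q).round(3)); p=q
E
python3 arc.py .6324 -.1748 17 6
```

```text
-99.23235185090037 0.22937131468429092
6.0 [-2.35  0.51] [ 0.609 -0.17 ]
12.0 [-2.28  0.75] [ 0.586 -0.162]
18.0 [-2.19  0.99] [ 0.564 -0.152]
24.0 [-2.07  1.21] [ 0.543 -0.14 ]
30.0 [-1.94  1.42] [ 0.524 -0.126]
36.0 [-1.78  1.61] [ 0.506 -0.11 ]
42.0 [-1.6   1.79] [ 0.49  -0.092]
48.0 [-1.4   1.95] [ 0.476 -0.073]
54.0 [-1.19  2.08] [ 0.464 -0.052]
60.0 [-0.97  2.2 ] [ 0.455 -0.03 ]
66.0 [-0.73  2.29] [ 0.447 -0.007]
72.0 [-0.49  2.35] [0.443 0.017]
78.0 [-0.24  2.39] [0.44  0.041]
84.0 [0.01 2.4 ] [0.44  0.065]
90.0 [0.26 2.39] [0.443 0.088]
96.0 [0.51 2.35] [0.448 0.112]
102.0 [0.75 2.28] [0.455 0.135]
```

The bar came along with the grip. I'll follow the arc, turning with the door.

Request:
jog_arm(
  increments="-1.1 0.26 0 -3 0; -1.15 0.35 0 -3 0; -1.15 0.4 0 -3 0; -1.1 0.47 0 -3 0; 0 0 0 0 0",
)

```text
time_s: 19.78
eef_pos: [0.5742, -0.1574, 0.1295]
tcp_rot: [0.058, 0.998, 0.0, 0.0]
wrist_force: [2.4, 5.3, -2.5]
finger_gap: 0.0086
gripper_force: 59.0
```

```bash
python3 - <<'E'
from h import *
t=grab('top'); c=grab('scene')
ims=[cv2.resize(cv2.convertScaleAbs(i,alpha=2),(400,400),interpolation=cv2.INTER_CUBIC) for i in (c['pixels'][150:310,130:290],t['pixels'][180:300,330:450])]
cv2.imwrite('pics/s5.png',np.hstack(ims))
E
```

```text
(no output)
```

View pics/s5.png

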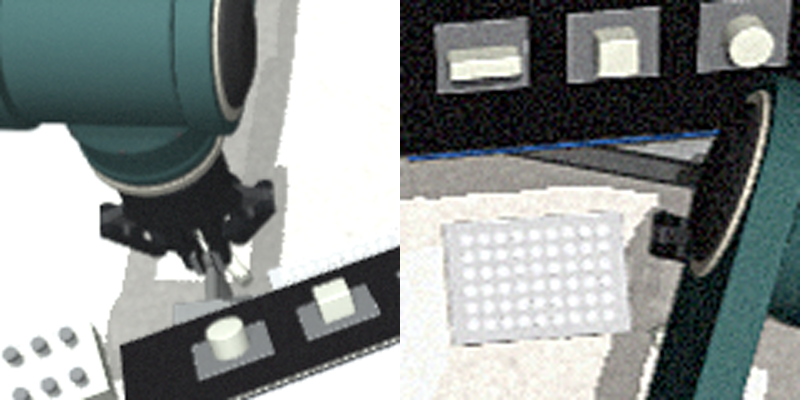

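The door is ajar: its dark edge runs from (520,155) to (690,180) in the top crop, and the fingers still hold the bar. I'll carry on along the arc.

Request:
jog_arm(
  increments="-1.07 0.53 0 -3 0; -1.05 0.58 0 -3 0; -1.0 0.63 0 -3 0; -0.98 0.68 0 -3 0; -0.96 0.72 0 -3 0",
)

```text
time_s: 20.3
eef_pos: [0.5244, -0.1268, 0.1294]
tcp_rot: [0.188, 0.982, 0.0, 0.0]
wrist_force: [5.7, 3.1, -0.2]
finger_gap: 0.0092
gripper_force: 59.3
```

```bash
python3 - <<'E'
from h import *
s=ctrl.get_state(); p=s['eef_pos']; print(p,s['wrist_force'],s['finger_gap'],np.hypot(p[0]-.6692,p[1]-.0516))
E
python3 arc.py .5236 -.126 15 5
```

```text
[ 0.52440588 -0.12680506  0.12944173] [ 5.66964578  3.06138131 -0.19430797] 0.009155693310909041 0.22976880080439338
-129.34557917735933 0.2296543489681831
5.0 [-1.49  1.34] [ 0.509 -0.113]
10.0 [-1.37  1.46] [ 0.495 -0.098]
15.0 [-1.24  1.58] [ 0.483 -0.082]
20.0 [-1.1   1.68] [ 0.472 -0.065]
25.0 [-0.95  1.77] [ 0.462 -0.048]
30.0 [-0.79  1.84] [ 0.454 -0.029]
35.0 [-0.62  1.9 ] [ 0.448 -0.01 ]
40.0 [-0.46  1.95] [0.444 0.009]
45.0 [-0.28  1.98] [0.441 0.029]
50.0 [-0.11  2.  ] [0.44  0.049]
55.0 [0.06 2.  ] [0.44  0.069]
60.0 [0.24 1.99] [0.443 0.089]
65.0 [0.41 1.96] [0.447 0.109]
70.0 [0.58 1.92] [0.453 0.128]
75.0 [0.75 1.86] [0.46  0.146]
```

Request:
jog_arm(
  increments="-1.47 1.34 0 -5 0; -1.35 1.46 0 -5 0; -1.22 1.58 0 -5 0; -1.08 1.68 0 -5 0; -0.93 1.77 0 -5 0",
)

```text
time_s: 20.72
eef_pos: [0.4628, -0.0491, 0.1294]
tcp_rot: [0.397, 0.918, -0.001, -0.0]
wrist_force: [-5.8, -4.5, 5.3]
finger_gap: 0.0087
gripper_force: 59.9
```

Request:
jog_arm(
  increments="-0.77 1.84 0 -5 0; -0.61 1.9 0 -5 0; -0.45 1.95 0 -5 0; -0.28 1.98 0 -5 0; 0 0 0 0 0",
)

```text
time_s: 21.13
eef_pos: [0.4407, 0.0297, 0.1293]
tcp_rot: [0.551, 0.835, -0.001, -0.002]
wrist_force: [-24.1, -3.6, 11.1]
finger_gap: 0.0086
gripper_force: 61.2
```

Request:
jog_arm(
  increments="-0.4 2 0 -5 0; -0.1 2 0 -5 0; 0 0 0 0 0",
)

```text
time_s: 21.38
eef_pos: [0.4395, 0.0696, 0.1296]
tcp_rot: [0.621, 0.783, 0.002, 0.002]
wrist_force: [16.0, -2.3, -5.9]
finger_gap: 0.0087
gripper_force: 59.3
```

Request:
jog_arm(
  increments="0.15 2 0 -5 0; 0.3 1.9 0 -5 0; 0 0 0 0 0; 0 0 0 0 0",
)

```text
time_s: 21.72
eef_pos: [0.4452, 0.1066, 0.1296]
tcp_rot: [0.685, 0.728, 0.002, 0.003]
wrist_force: [27.1, -7.0, -9.7]
finger_gap: 0.0089
gripper_force: 59.1
```

```bash
python3 - <<'E'
from h import *
t=grab('top'); c=grab('scene')
ims=[cv2.resize(cv2.convertScaleAbs(i,alpha=2),(400,400),interpolation=cv2.INTER_CUBIC) for i in (c['pixels'][120:300,180:360],t['pixels'][160:340,250:430])]
cv2.imwrite('pics/s6.png',np.hstack(ims))
E
```

```text
(no output)
```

View pics/s6.png

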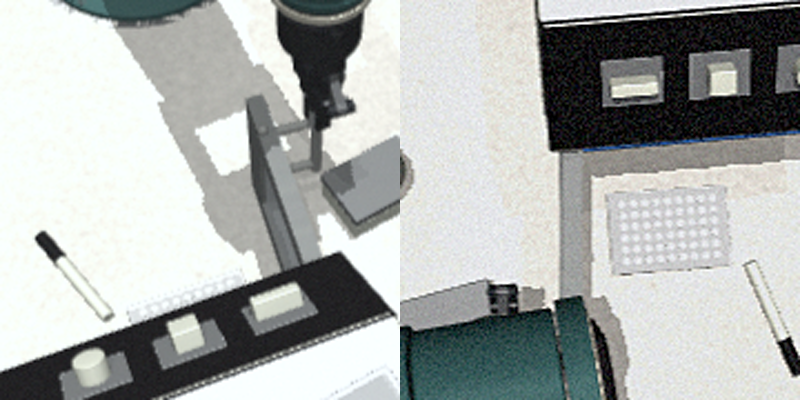

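The door's top edge at (575,150–300) in the top crop is slightly past perpendicular to the front, so it stands at about 94°. I'll relax the pull, open the jaw and lift off.

Request:
jog_arm(
  increments="0.2 0 0 0 0; 0.1 0 0 0 0; 0 0 0 0 0.4; 0 0 0 0 0.4; 0 0 0 0 0.4",
)

```text
time_s: 22.23
eef_pos: [0.4454, 0.107, 0.1293]
tcp_rot: [0.685, 0.728, -0.0, -0.0]
wrist_force: [-0.2, 0.3, 0.3]
finger_gap: 0.034
gripper_force: 0.0
```

Request:
jog_arm(
  increments="0 0 0 0 0.4; 0 0 1 0 0.4; 0 0 2 0 0.4; 0 0 4 0 0.4; 0 0 4 0 0.4",
)

```text
time_s: 22.65
eef_pos: [0.4448, 0.1069, 0.2406]
tcp_rot: [0.685, 0.728, -0.001, -0.001]
wrist_force: [0.7, 1.0, 0.1]
finger_gap: 0.034
gripper_force: 0.0
```

Request:
jog_arm(
  increments="-1 1 4 0 0.4; -1 2 3 0 0.4; 0 3 0 0 0.4; 0 3 0 0 0.4; 0 3 0 0 0.4",
)

```text
time_s: 23.07
eef_pos: [0.4254, 0.2281, 0.3103]
tcp_rot: [0.685, 0.728, 0.001, 0.0]
wrist_force: [0.5, -0.4, 0.2]
finger_gap: 0.0339
gripper_force: 0.0
```

Request:
jog_arm(
  increments="0 3.5 0 0 0.4; 0 3.5 0 0 0.4; 0 3 0 0 0.4; 0 0 0 0 0.4; 0 0 0 0 0.4",
)

```text
time_s: 23.48
eef_pos: [0.4254, 0.3278, 0.3088]
tcp_rot: [0.684, 0.729, -0.0, -0.0]
wrist_force: [-0.5, -0.5, -0.9]
finger_gap: 0.0343
gripper_force: 0.0
```

```bash
python3 - <<'E'
from cloud import *
t=grab('top'); P=cloud(t)
R=np.array([[.9951,.0985],[-.0985,.9951]]);E=P.copy();E[...,:2]=(P[...,:2]-[.7728,-.0612])@R.T
m=(P[...,2]>.178)&(P[...,2]<.194)&(E[...,0]<-.15)&(E[...,0]>-.34)&(E[...,1]>.05)&(E[...,1]<.17)
q=E[m];f=cv2.fitLine(q[:,:2].astype(np.float32),cv2.DIST_HUBER,0,.001,.001).ravel();print(m.sum(),f,'off square deg (+y_e = past)',np.degrees(np.arctan(f[1]/f[0]))*-1)
for n,(u,v) in {'plate':(371,263),'marker1':(408,282),'marker2':(430,325),'bottle':(233,231),'jar':(483,193)}.items(): print(n,pt(t,u,v).round(3))
im=cv2.convertScaleAbs(t['pixels'],alpha=1.8); cv2.imwrite('pics/s7.png',im); print(ctrl.get_state()['wrist_force'],ctrl.get_state()['eef_pos'])
E
```

```text
852 [ 0.9967298  -0.08080654 -0.24150494  0.13852774] off square deg (+y_e = past) 4.634927
plate [ 0.56  -0.055  0.015]
marker1 [ 0.516 -0.142  0.014]
marker2 [ 0.416 -0.194  0.013]
bottle [0.62  0.248 0.152]
jar [ 0.72  -0.301  0.074]
[-0.86059292  0.3650274   0.27845444] [0.42552461 0.32691239 0.30898173]
```

View pics/s7.png

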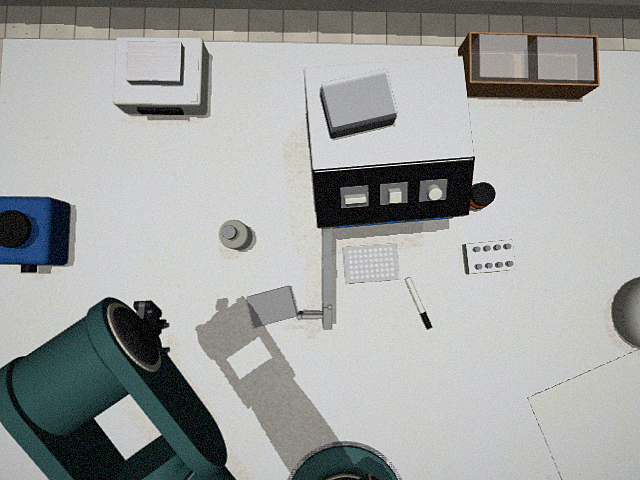

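The door stands at about 94.6°, its edge running from (328,228) to (328,328). The hand is clear at (145,315) and the bystanders haven't moved. Handing in.

```bash
python3 -c "
from workcell import ctrl
print(ctrl.finish_job())"
```

```text
the job is handed in; nothing more can be done
None
```

I pressed the round key, then the square key, each down to its stop at about 8–9 N and let up again. I then pulled the door open by its handle and left it at about 95° with the hand clear, and handed the job in at about 24 s. The bystanders I re-measured (plate, marker, bottle, jar) had not moved; I don't have the verdict, as the hand-in returned none.

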